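# Free the sagging barrel bolt and hold the guard gate ajar

### The arm

A 6-joint arm with a two-finger parallel gripper is mounted at the origin on the work surface. World frame = base frame: x ahead of the robot, y to its left, z up, the work surface at z = 0. Lengths are in m, angles in degrees, forces in N, time in s.
With the tool pointing down it reaches from about 0.35 to 0.875 m from the base axis. Payload 4.2 kg.
Tool frame: the origin (TCP) lies at the very end of the fingers, on their centre line; the grasp point (between the pads) lies 19 mm behind it (r.grip_point_offset is the distance from the TCP to the grasp point, in m); z points along the fingers, y is the line along which they close (so a half turn about z gives the same grasp; the last joint's range is limited). The gripper opens to 87 mm and grips with 3 to 60 N. Pads are 19 mm wide; open, the fingers measure 117 mm over their backs; the gripper's body (75 mm by 190 mm) begins 51 mm behind the grasp point.
Start: joints at [14.817, 22.042, 0.453, 0, -68.411, -14.817], TCP at [0.625, 0, 0.223] pointing down, gripper open.
Joint ranges: [-179.83, 179.83], [-69.29, 118.12], [-61.27, 80.66], [-181.25, 117.63], [-171.15, -9.14], [-177.46, 177.46]. Speed limits (degrees/s): [159.86, 159.86, 180, 180, 180, 180].

### API

Orientations are given as a 3x3 rotation matrix whose columns are the frame's x, y, z axes.
In Python, from station import r, cams gives the robot as it stands. The module is installed in compiled form; this text tells all that it offers.
- The arm moves only by the shell command python3 -m handwheel 'ROWS'. ROWS is JSON, a list that holds one entry, the list of rows, each a list of 7 numbers: the turn, a rotation vector about the tool's x, y, z in units of 6 degrees (1.0 is 6 degrees), then the shift along the tool's x, y, z in m, then the finger opening in m, from 0 to 0.087. In form: [[[ax, ay, az, x, y, z, jaw], ...]]. A call has 1 to 12 rows; each row shifts and turns the commanded pose from where the row before left it, along the tool's axes as they then stand; what a row does not reach is not made up. A row lasts 1/10 s, in which the tool goes at most 50 mm and 8.59 degrees, less where a joint would pass 70% of its speed; a pose out of reach is approached as far as the arm can. A call with a gripper value outside its range is refused whole. The fingers move at their own pace and stop on an object; the grip force is fixed at half the most. Time passes only in rows, so rows that do not move let the fingers close. It gives the time, the measured TCP pose, the force, the opening and the grip force at its end, in the units of the state.
- r.sense(): the state, without advancing time (a new reading comes with each control period).
- cams.capture(name): name is "scene" or "side" or "wrist"; returns the picture (480x640x3 uint8, red, green, blue); there is no depth.
- cams.get_calibration(name): a dict with "camera_matrix" (3x3 intrinsics, pixels), "rvec" (rotation vector, rad) and "tvec" (3), from world to camera coordinates, as OpenCV has them; the wrist camera has in their place "T_tool_cam" (4x4, takes a point from camera to tool coordinates, whose origin is the TCP and whose axes are the flange's). Camera axes: x right, y down, z forward; pixel columns grow to the right and rows downward; lengths in m; the calibration is good to about 2 mm. A picture is of the moment at which its call begins: read the wrist's pose just before it. get_calibration takes no time and is no camera call.
- r.finish_job(): hands the job in; it is judged then, once.
The state is a dict: "time_s": time; "joints": joint angles; "joint_velocities": joint speeds; "effort": joint torques, N m; "tcp_pos": TCP position; "ee_rot": TCP orientation; "wrist_force": force on the tool from outside, world axes, zero at the start; "moment": the same for the moment, N m; "gripper_width": opening from 0.0 (shut) to 1.0 (fully open); "gripper_force": force on a finger pad.
Only numpy, scipy, OpenCV 4.12 (cv2) and the standard library are available. Lean on these libraries where they do the work, as an engineer would, in place of code of your own. Each camera call takes 0.05 s, during which the arm holds its last target. There are 200 camera calls.

### The job

The low gate of the clear core-sample guard is shut by a barrel bolt that has sagged, so that its nose hangs behind the bent-up lip of the keeper. Take the bolt by its upright knob, lift it over the lip while drawing it back until its nose is out of the keeper, without forcing it against the keeper, then swing the self-closing gate towards the robot until the gap at its free edge is about 10 cm. Finish while still holding the gate there, steady, by the bolt's knob, and leave the core tube and the other things on the bench where they stand.

Things in the scene. Friction and masses are not known exactly. Their poses are not given: they have to be found in the camera images.
- guard: low open-topped guard fixed on the bench: white base 260 (x) x 400 (y) x 12 mm, aluminium posts, clear side panels 127 mm high, no back. Origin under the middle of the base, +z up. The gate closes its front (-x) side, in the plane x = -100 mm of this frame, with the hinge at its +y end and the bolt's keeper at its -y end
- gate (a joint): opening angle of the gate, 0 closed to 1.4 rad: clockwise from above about the hinge line, the free edge moving out of the guard's front, towards the robot. A spring shuts it: 0.24 Nm when closed, 0.53 Nm at 0.36 rad. The gap at the free edge is 560 mm x sin(angle / 2): 100 mm at 0.36 rad. The aluminium gate spans 45 to 130 mm above the bench
- hinge (a point): point on the gate's upright hinge line, fixed to the guard, 150 mm above the bench (the height of the bolt's rod at rest)
- gate_edge (a point): point on the gate's free edge, at the top of the top rail, 130 mm above the bench, 280 mm from the hinge line; moves with the gate
- bolt: steel barrel bolt, about 0.2 kg, on the gate's top rail, moving with the gate: a rod 10 mm thick, 213 mm long, sliding in two wire staples (tops 175 mm above the bench), with an upright knob and a hanging nose at the keeper end. Origin on the rod's axis under the knob, 150 mm above the bench at rest, about 210 mm from the hinge line; +y runs along the rod to the hinge (the way to draw it), +z up
- bolt_draw (a joint): how far the bolt is drawn back towards the hinge, 0 to 0.045 m (stop); starts at 0 to 0.004. The nose comes against the lip at about 0.009 unless lifted, is past the lip at 0.023 and clear of the keeper at 0.026; 0.032 to 0.044 is well clear. Slides with about 1 N friction and stays where it is left
- bolt_lift (a joint): how far the bolt is lifted straight up in the tall staples, 0 to 0.015 m (stop); falls back by its weight. The nose clears the lip when it is above 0.0085 (0.011 to 0.013 leaves a margin)
- knob_top (a point): centre of the top of the bolt's knob, 225 mm above the bench at rest: upright plain round steel knob 18 mm thick, its cylindrical grip part 50 mm tall (175 to 225 mm above the bench at rest), free on all sides there; grip it in its upper 30 mm
- nose (a point): underside of the bolt's nose, 136 mm above the bench at rest; the nose is a 10 x 10 mm block reaching 9 mm below the rod's underside; 98 mm from the knob, on the side away from the hinge
- keeper: steel keeper bracket on top of the guard's fixed post beside the gate's free edge: plate 36 x 40 x 4 mm, a bent-up lip across its gate side and, on the front (robot) side, a cheek 46 mm high that keeps the gate from opening while the nose is in it. Origin under the middle of its plate, 130 mm above the bench; axes parallel to the guard's
- lip_top (a point): middle of the top edge of the keeper's bent-up lip (24 mm long, 3.5 mm thick), about 144 mm above the bench
- core_tube: bystander: capped clear core tube standing inside the guard, 74 mm across, 202 mm tall; origin under its centre
- sample_jar: bystander: small capped jar standing inside the guard, 54 mm across, 75 mm tall; origin under its centre
- beaker: bystander: clear beaker on the bench to the robot's left, 80 mm across, 100 mm tall; origin under its centre
- screwdriver: bystander: screwdriver lying flat on the bench in front of the guard, 200 mm long along its own x
- end_ring: bystander: grey plastic ring lying on the bench in front of the guard, 72 mm across, 18 mm high; origin under its centre
- tip_rack: bystander: white box with clear lid on the bench to the robot's right, 87 x 122 x 63 mm; origin under its centre
- wash_bottle: bystander: white bottle on the bench to the robot's right, 64 mm across, 160 mm tall; origin under its centre

How it is judged (in metres and radians):
On the way, in this order (a step that is already met when the one before it is completed fails the run):
1. the bolt is lifted over the lip of the keeper (value of joint bolt_lift above 0.007 m and value of joint gate below 0.08 rad), for 0.05 s.
2. the bolt is drawn back out of the keeper (value of joint bolt_draw above 0.026 m), for 0.05 s.
3. the gate is swung ajar (value of joint gate above 0.24 rad), for 0.2 s.
At the end, for the whole second after the job is handed in: the bolt is drawn back out of the keeper (at least 26 mm) and the gripper's fingers hold its knob (contact force over 1 N), keeping the gate still (slower than 0.1 rad/s) and ajar at 0.25 to 0.47 rad, a gap of 70 to 130 mm at its free edge (value of joint gate between 0.25 and 0.47 rad and value of joint bolt_draw above 0.026 m and velocity of joint gate between -0.1 and 0.1 rad/s and contact force between the fingers and bolt above 1 N); the arm keeps its last pose, push and grip.
It fails at once if the keeper is forced: more than 20 N on it (contact force between keeper and anything else above 20 N).
It fails at once if a bystander is shifted by more than 30 mm (distance of any of core_tube, sample_jar, beaker, screwdriver, end_ring, tip_rack, wash_bottle from where it was at the start of the episode above 0.03 m).
It also fails if it takes over 35 s, if anything falls off the work surface, if the arm or the gripper's body presses on something with over 40 N, if the wrist force passes 120 N, or if a joint passes its speed limit or range.

## Working session

There is one attempt and no reset: what is moved stays moved. The work goes in short steps, Python scripts to look and compute and a shell command to move; the robot and the scene stay as the last step left them, time stands still between calls to the robot, and variables do not carry over. Pictures are saved under pics/ and viewed, at most 10 in all, crops included, and the job is handed in when it is done.

```bash
mkdir -p pics; cat > h.py <<'E'
import numpy as np, cv2
from station import r, cams
def snap(n,f):
    im=cams.capture(n); cv2.imwrite(f'pics/{f}.png',im[:,:,::-1]); return im
def ray(n,uv):
    c=cams.get_calibration(n); K=np.array(c["camera_matrix"])
    d=np.linalg.inv(K)@[uv[0],uv[1],1]
    if n=="wrist":
        s=r.sense(); R=np.array(s["ee_rot"]); T=np.array(c["T_tool_cam"])
        return R@T[:3,3]+np.array(s["tcp_pos"]), R@T[:3,:3]@d
    R=cv2.Rodrigues(np.array(c["rvec"],float))[0]; t=np.array(c["tvec"],float).ravel()
    return -R.T@t, R.T@d
def atz(n,uv,z):
    o,d=ray(n,uv); return o+d*(z-o[2])/d[2]
def tri(obs):
    A=0;b=0
    for n,uv in obs:
        o,d=ray(n,uv); d=d/np.linalg.norm(d); P=np.eye(3)-np.outer(d,d); A=A+P; b=b+P@o
    return np.linalg.solve(A,b)
E
python3 - <<'E'
from h import *
s=r.sense(); print(s)
snap("scene","a");snap("side","b");snap("wrist","c")
E
```

```text
{'time_s': 0.0, 'joints': array([ 1.48159816e+01,  2.20919475e+01,  3.79467139e-01, -3.21578171e-02,
       -6.84116308e+01, -1.48161062e+01]), 'joint_velocities': array([-0.03051846,  0.0103505 , -0.0546449 ,  0.01972355,  0.03010246,
        0.06551921]), 'effort': array([ 5.69075401e-04, -3.90661991e+01,  1.87403029e+01,  4.22001421e+00,
        1.09914420e-02, -1.81494070e-04]), 'tcp_pos': array([6.24385558e-01, 2.58424243e-05, 2.21436777e-01]), 'ee_rot': array([[-2.09191399e-04, -9.99997497e-01, -2.22752990e-03],
       [-9.99999977e-01,  2.09301885e-04, -4.93670521e-05],
       [ 4.98331547e-05,  2.22751952e-03, -9.99997518e-01]]), 'wrist_force': array([-0.62726086, -0.07823785, -0.18362116]), 'moment': array([-0.03851122, -0.00904641,  0.00493134]), 'gripper_force': 0.0, 'gripper_width': 1.0002224213775195}
```

View pics/a.png

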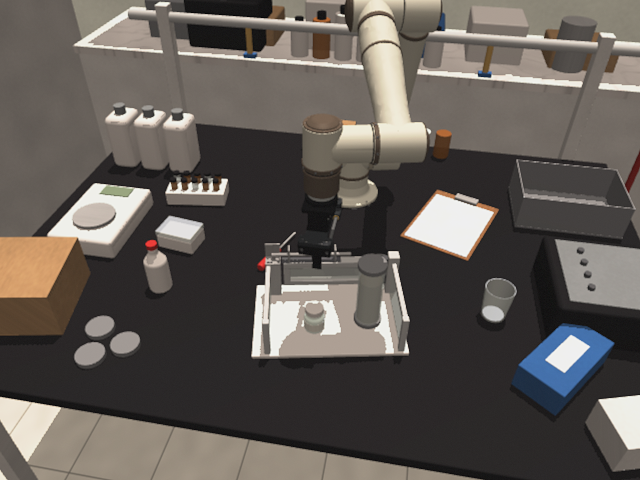

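View pics/b.png

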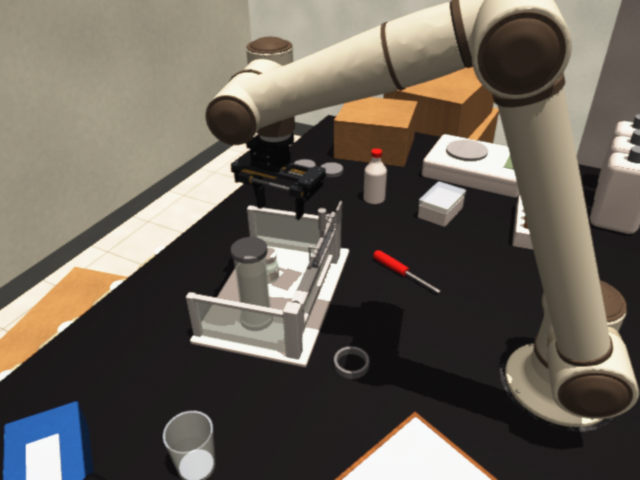

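The scene view shows the guard around (330,310) with the gate on the robot side. The side view shows the knob near (322,215). I'll enlarge these.

```bash
python3 - <<'E'
from h import *
a=cv2.imread('pics/a.png');b=cv2.imread('pics/b.png')
A=cv2.resize(a[220:360,245:415],None,fx=4.2,fy=4.2,interpolation=2)
B=cv2.resize(b[190:370,225:365],None,fx=3.3,fy=3.3,interpolation=2)
cv2.imwrite('pics/a2.png',A); cv2.imwrite('pics/b2.png',B)
E
```

```text
(no output)
```

View pics/a2.png

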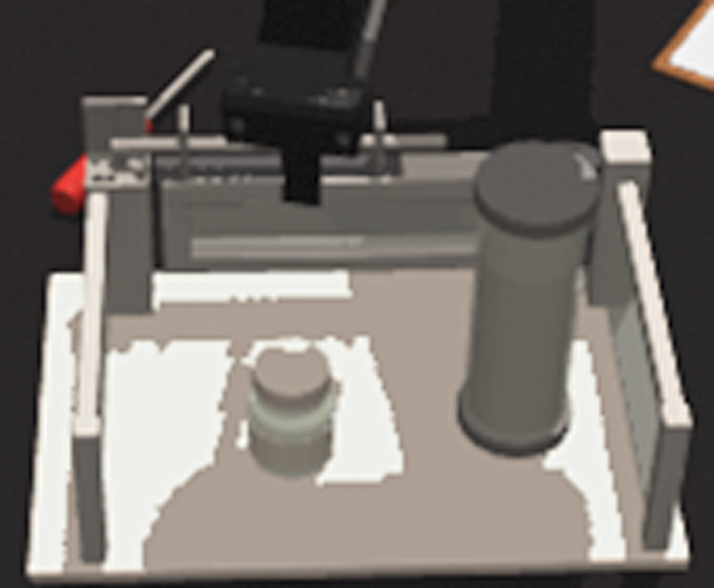

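View pics/b2.png

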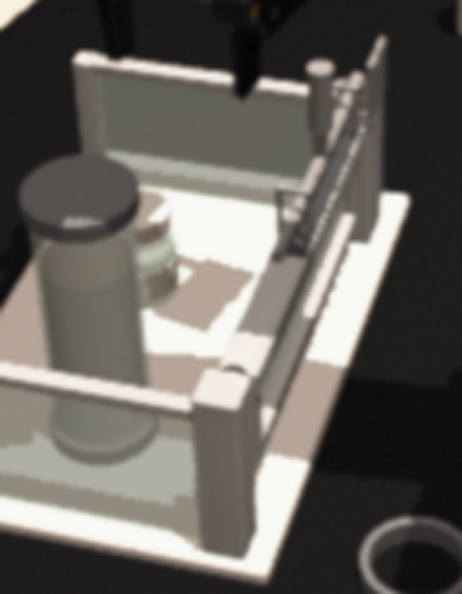

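View pics/c.png

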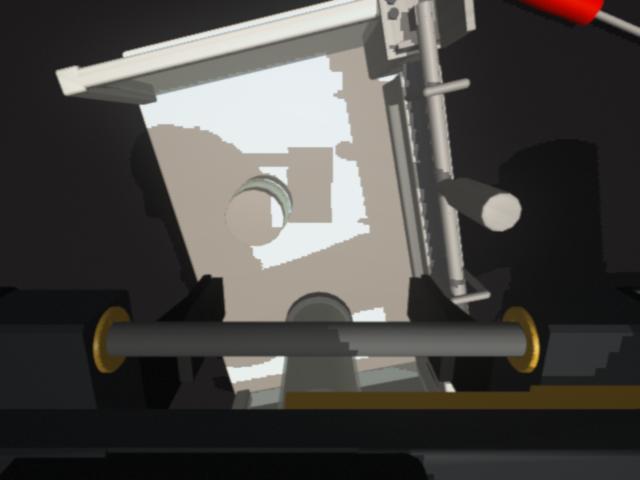

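Wrist view: knob top at (501,211), with the rod running from (428,20) to (459,285). The keeper is at about (400,30). Side view: knob top at about (322,210). In the scene crop the base's back corners are at (28,575) and (688,555).

```bash
python3 - <<'E'
from h import *
np.set_printoptions(precision=4,suppress=True)
print("knob wrist z.225",atz("wrist",(501,211),.225),"side",atz("side",(322,210),.225),"tri",tri([("wrist",(501,211)),("side",(322,210))]))
p,q=atz("wrist",(428,20),.15),atz("wrist",(459,285),.15); print("rod",p,q,np.degrees(np.arctan2(*(q-p)[:2])))
f=lambda u,v:atz("scene",(245+u/4.2,220+v/4.2),.012)
a,b=f(28,572),f(688,553); print("back edge",a,b,np.linalg.norm(b-a),np.degrees(np.arctan2(*(b-a)[:2])))
# hinge post top-center scene
print("hinge post top",atz("scene",(245+625/4.2,220+148/4.2),.14), "side",atz("side",(225+228/3.3,190+378/3.3),.14))
print("wrist tube top?",atz("wrist",(320,300),.202), "scene tube top", atz("scene",(245+538/4.2,220+185/4.2),.202))
E
```

```text
knob wrist z.225 [ 0.5442 -0.043   0.225 ] side [ 0.5416 -0.0394  0.225 ] tri [ 0.5431 -0.0425  0.2228]
rod [ 0.5616 -0.1345  0.15  ] [0.5273 0.0249 0.15  ] -12.143882513028608
back edge [ 0.8004 -0.1391  0.012 ] [0.7127 0.2495 0.012 ] 0.3983180768163986 -12.72290615322812
hinge post top [0.493  0.1829 0.14  ] side [0.4959 0.1694 0.14  ]
wrist tube top? [0.6219 0.0102 0.202 ] scene tube top [0.611  0.1336 0.202 ]
```

```bash
python3 -m handwheel '[[[0,0,0,0,0,-0.03,0.087],[0,0,0,0.021,0.04,-0.02,0.087],[0,0,0,0.021,0.04,0,0.087],[0,0,1.43,0,0,0,0.087],[0,0,1.43,0,0,0,0.087],[0,0,1.43,0,0,0,0.087],[0,0,1.43,0,0,0,0.087],[0,0,1.43,0,0,0,0.087],[0,0,1.43,0,0,0,0.087],[0,0,1.43,0,0,0,0.087],[0,0,1.43,0,0,0,0.087],[0,0,1.43,0,0,0,0.087]]]'
python3 - <<'E'
from h import *
s=r.sense();print(s["tcp_pos"],s["ee_rot"],s["joints"])
snap("wrist","d")
E
```

```text
time_s: 1.35
tcp_pos: [0.5447, -0.042, 0.2722]
ee_rot: [[-0.977, -0.215, -0.001], [-0.215, 0.977, 0.0], [0.001, 0.0, -1.0]]
wrist_force: [0.4, 0.2, -0.4]
gripper_width: 0.998
gripper_force: 0.0
[ 0.54472105 -0.04195973  0.27219486] [[-9.76585060e-01 -2.15130316e-01 -7.53941185e-04]
 [-2.15130423e-01  9.76585325e-01  6.23928156e-05]
 [ 7.22865311e-04  2.23127577e-04 -9.99999714e-01]] [ 1.25950136e+01  1.25276383e+01 -5.90343496e+00 -1.36030976e-02
 -7.16103059e+01 -9.01675398e+01]
```

View pics/d.png

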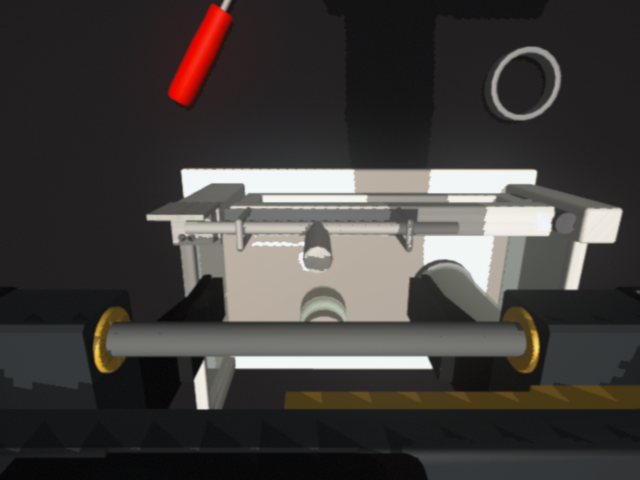

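The view from above shows the rod horizontal, so the tool is aligned with it, and the knob top at (318,260) between the fingers. I'll refine the position from that.

```bash
python3 - <<'E'
from h import *
s=r.sense();R=np.array(s["ee_rot"]);t=np.array(s["tcp_pos"])
k=atz("wrist",(318,260),.225);print(k, R.T@(k-t))
p,q=atz("wrist",(250,229),.155),atz("wrist",(440,229),.155);print(np.degrees(np.arctan2(*(q-p)[:2])),R.T@(p-t),R.T@(q-t))
E
```

```text
[ 0.54267326 -0.04208911  0.225     ] [0.00195999 0.0002936  0.04716083]
-12.140998884429857 [ 0.00182554 -0.0515784   0.11714556] [0.00170399 0.09461896 0.11718826]
```

```bash
python3 -m handwheel '[[[0,0,0,0.002,0.001,0.025,0.087],[0,0,0,0,0,0.026,0.087],[0,0,0,0,0,0.016,0.087],[0,0,0,0,0,0.01,0.087],[0,0,0,0,0,0,0.04],[0,0,0,0,0,0,0.025],[0,0,0,0,0,0,0.02],[0,0,0,0,0,0,0.01],[0,0,0,0,0,0,0],[0,0,0,0,0,0,0]]]'
```

```text
time_s: 2.4
tcp_pos: [0.5429, -0.0414, 0.1959]
ee_rot: [[-0.975, -0.221, 0.001], [-0.221, 0.975, 0.0], [-0.001, -0.0, -1.0]]
wrist_force: [0.2, -0.0, 0.2]
gripper_width: 0.542
gripper_force: 0.0
```

```bash
python3 -m handwheel '[[[0,0,0,0,0,0,0],[0,0,0,0,0,0,0],[0,0,0,0,0,0,0],[0,0,0,0,0,0,0],[0,0,0,0,0,0,0],[0,0,0,0,0,0,0],[0,0,0,0,0,0,0],[0,0,0,0,0,0,0]]]'
```

```text
time_s: 3.2
tcp_pos: [0.5428, -0.0415, 0.1955]
ee_rot: [[-0.975, -0.221, -0.0], [-0.221, 0.975, -0.0], [0.0, -0.0, -1.0]]
wrist_force: [-0.2, 0.3, 0.5]
gripper_width: 0.198
gripper_force: 30.0
```

Gripped at about 18 mm. Next is the 12 mm lift.

```bash
python3 -m handwheel '[[[0,0,0,0,0,-0.003,0],[0,0,0,0,0,-0.003,0],[0,0,0,0,0,-0.003,0],[0,0,0,0,0,-0.003,0],[0,0,0,0,0,0,0],[0,0,0,0,0,0,0],[0,0,0,0,0,0,0]]]'
```

```text
time_s: 3.9
tcp_pos: [0.5428, -0.0414, 0.2074]
ee_rot: [[-0.975, -0.221, -0.0], [-0.221, 0.975, 0.0], [0.0, 0.0, -1.0]]
wrist_force: [0.2, 0.4, -0.9]
gripper_width: 0.199
gripper_force: 30.0
```

Lift is 11.9 mm, with about 1.5–2 N of bolt weight on the wrist. Next, draw 35 mm, watching the force.

```bash
python3 -m handwheel '[[[0,0,0,0,0.003,0,0],[0,0,0,0,0.003,0,0],[0,0,0,0,0.003,0,0],[0,0,0,0,0.003,0,0]]]'; python3 -m handwheel '[[[0,0,0,0,0.004,0,0],[0,0,0,0,0.004,0,0],[0,0,0,0,0.004,0,0],[0,0,0,0,0.004,0,0],[0,0,0,0,0.004,0,0],[0,0,0,0,0.003,0,0],[0,0,0,0,0,0,0],[0,0,0,0,0,0,0]]]'
```

```text
time_s: 4.3
tcp_pos: [0.5401, -0.0295, 0.2076]
ee_rot: [[-0.975, -0.221, 0.0], [-0.221, 0.975, -0.0], [-0.0, -0.0, -1.0]]
wrist_force: [0.8, -1.0, -2.3]
gripper_width: 0.195
gripper_force: 30.0
time_s: 5.1
tcp_pos: [0.5351, -0.0069, 0.2075]
ee_rot: [[-0.975, -0.222, 0.0], [-0.222, 0.975, 0.001], [-0.0, 0.0, -1.0]]
wrist_force: [1.1, 0.7, -1.9]
gripper_width: 0.197
gripper_force: 30.0
```

```bash
python3 - <<'E'
from h import *
a=snap("wrist","e")[:,:,::-1]; b=snap("side","f")[:,:,::-1]
o=np.hstack([cv2.resize(a[150:330,130:430],(500,300)),cv2.resize(b[190:310,260:380],(300,300),interpolation=2)])
cv2.imwrite('pics/g.png',o)
E
```

```text
(no output)
```

View pics/g.png

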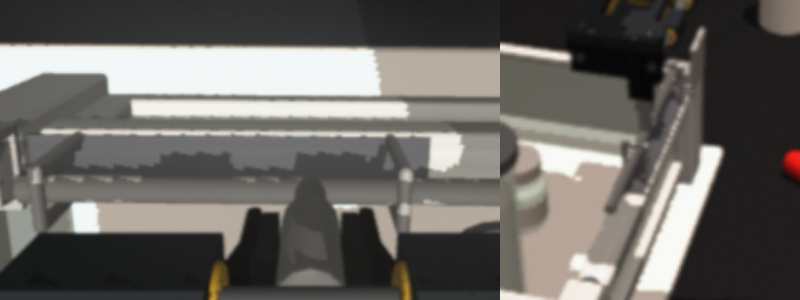

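The fingers hold the knob, and the bolt is drawn about 35 mm and still lifted. I'll swing along the arc, with a radius of about 0.174 m.

```bash
python3 -m handwheel '[[[0,0,0.287,0.0052,0,0,0],[0,0,0.287,0.0052,0,0,0],[0,0,0.287,0.0052,0,0,0],[0,0,0.287,0.0052,0,0,0]]]'
```

```text
time_s: 5.6
tcp_pos: [0.5151, -0.0109, 0.2078]
ee_rot: [[-0.995, -0.101, 0.002], [-0.101, 0.995, 0.0], [-0.002, 0.0, -1.0]]
wrist_force: [1.7, 0.7, -2.0]
gripper_width: 0.196
gripper_force: 30.0
```

```bash
python3 -m handwheel '[[[0,0,0.287,0.0052,0,0,0],[0,0,0.287,0.0052,0,0,0],[0,0,0.287,0.0052,0,0,0],[0,0,0.287,0.0052,0,0,0],[0,0,0.287,0.0052,0,0,0],[0,0,0.287,0.0052,0,0,0],[0,0,0.287,0.0052,0,0,0],[0,0,0.287,0.0052,0,0,0],[0,0,0,0,0,0,0],[0,0,0,0,0,0,0],[0,0,0,0,0,0,0],[0,0,0,0,0,0,0]]]'
python3 - <<'E'
from h import *
a=snap("wrist","i")[:,:,::-1]; b=snap("side","j")[:,:,::-1]
o=np.hstack([cv2.resize(a,(440,330)),cv2.resize(b[180:360,190:370],(330,330),interpolation=2)])
cv2.imwrite('pics/k.png',o)
s=r.sense();t=np.array(s["tcp_pos"]);u=np.array([-.2125,.977])
h=np.array([.5428,-.042])+.21*u; d=h-t[:2]
print("hinge",h,"radius",np.hypot(*d),"angle",np.arccos(d@u/np.hypot(*d)),s["wrist_force"],s["joint_velocities"])
E
```

```text
time_s: 6.8
tcp_pos: [0.4737, -0.0109, 0.2077]
ee_rot: [[-0.991, 0.137, 0.001], [0.137, 0.991, -0.0], [-0.001, 0.0, -1.0]]
wrist_force: [3.8, 0.5, -1.2]
gripper_width: 0.196
gripper_force: 30.0
hinge [0.498175 0.16317 ] radius 0.17583567718447796 angle 0.3554861330309235 [ 2.42103935 -0.7480337  -2.40095999] [ 0.13354538 -0.08352522 -0.05453001 -0.0768943  -0.05156535 -0.12456308]
```

View pics/k.png

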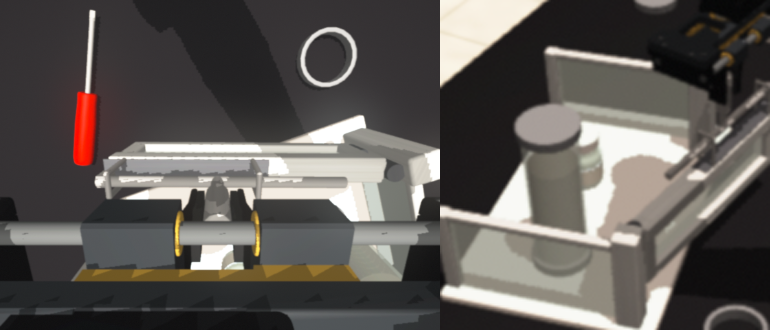

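The gate is ajar at about 0.355 rad and the knob is held at a radius of about 0.176 m, so the draw is about 34 mm. The tube, ring and screwdriver haven't moved.

```bash
python3 -c "
from station import r
print(r.finish_job())"
```

```text
the job is handed in; nothing more can be done
None
```

I handed the job in with the bolt lifted about 12 mm and drawn about 34 mm, and the gate held steady by the knob at about 0.36 rad (a gap of about 10 cm); no verdict came back, these figures are from arm position and pictures, and I saw no bystander moved.

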